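Put the hand tools back on their shadow mats

TASK

Lay each of the four loose hand tools flat on the black mat that carries its own yellow outline, so that it covers the outline: the locking pliers with their jaws shut go on the shut outline, those with their jaws open on the open outline, the adjustable wrench and the screwdriver on theirs. Any order will do. Leave the steel socket and the blue tin standing where they are.

Things in the scene. Friction and masses are not known exactly. Their poses are not given: they have to be found in the camera images.
- shut_pliers: Locking pliers, jaws locked SHUT (1 mm apart): steel with two red grips close together, 42 mm across at their ends. 160 mm long, 16 high, lying on the bench. Origin: underside of the steel pivot block's middle (block 42 long, 28 wide in y, 16 high); +x to the jaw tips, 56 mm away, red grips at -x to 92 mm; z up. Rigid; grip across y at the origin, from above.
- open_pliers: Locking pliers, jaws locked OPEN: same steel and red grips, but jaws gape 34 mm and grips spread to 73 mm across. 160 mm long, 16 high, lying on the bench. Origin: underside of the steel pivot block's middle (block 42 long, 28 wide in y, 16 high); +x to the jaw tips, 56 mm away, red grips at -x to 90 mm; z up. Rigid; grip across y at the origin, from above.
- wrench: Adjustable wrench, dark steel, 157 mm long, lying on the bench: handle 16 mm wide, 11 high; head 40 wide, 13 high, with an open mouth at +x. Origin: underside, on the handle's centre line, 18 mm behind the head, 62 mm from the jaw tip, 95 mm from the handle end; +x to the mouth, z up. Rigid; grip across y at the origin, from above.
- screwdriver: Screwdriver lying on a flat of its green square handle (26 mm wide, 24 high, 90 long), thin steel shaft; 162 mm long. Origin: underside of the handle, 62 mm from the butt (at +x) and 100 mm from the shaft's tip (at -x, towards the robot); z up. Rigid; grip across y at the origin, from above.
- shut_mat: Yellow outline of the shut pliers on a black mat 176 x 84 mm, 1 mm thick, fixed flat on the bench, empty at the start. Outline 5 mm longer and wider than the tool's parts. Origin: where the tool's origin belongs, at bench level; +x: where the tool's +x must point (within 0.2 rad of world +x at every start). Mat's middle at x = -18 mm.
- open_mat: Yellow outline of the open pliers on a black mat 176 x 84 mm, 1 mm thick, fixed flat on the bench, empty at the start. Outline 5 mm longer and wider than the tool's parts. Origin: where the tool's origin belongs, at bench level; +x: where the tool's +x must point (within 0.2 rad of world +x at every start). Mat's middle at x = -18 mm.
- wrench_mat: Yellow outline of the adjustable wrench on a black mat 176 x 84 mm, 1 mm thick, fixed flat on the bench, empty at the start. Outline 5 mm longer and wider than the tool's parts. Origin: where the tool's origin belongs, at bench level; +x: where the tool's +x must point (within 0.2 rad of world +x at every start). Mat's middle at x = -18 mm.
- screwdriver_mat: Yellow outline of the screwdriver on a black mat 176 x 84 mm, 1 mm thick, fixed flat on the bench, empty at the start. Outline 5 mm longer and wider than the tool's parts. Origin: where the tool's origin belongs, at bench level; +x: where the tool's +x must point (within 0.2 rad of world +x at every start). Mat's middle at x = -18 mm.
- socket: Bystander: a loose steel hex socket standing upright, 28 mm diameter, 38 mm high, dark hole in its top; origin: centre of its underside. To be left where it stands, in the lane between the tools.
- tin: Bystander: a loose, empty, round blue tin, 54 mm diameter, 42 mm high; origin: centre of its underside. To be left where it stands, in the lane between the mats.
Things that resemble listed ones, but are neither listed nor needed, are in the scene too. What is shaped like the shut_pliers but pink is not meant.

How it is judged:
At the end, for the whole second after the job is handed in: Each tool lies flat at its own outline: origin within 12 mm (horizontally) of the mat's and under 6 mm above the bench, x axis within 0.2 rad of the outline's, tilt under 0.1 rad, at rest (0.02 m/s, 0.1 rad/s), released; socket and tin within 30 mm of their starts (horizontal distance between shut_pliers and shut_mat below 0.012 m and angle between the x axis of shut_pliers and the x axis of shut_mat, either way round below 0.2 rad and height (world z) of each of shut_pliers, open_pliers, wrench, screwdriver below 0.006 m and angle between each of shut_pliers, open_pliers, wrench, screwdriver's own z axis and vertical below 0.1 rad and linear speed of each of shut_pliers, open_pliers, wrench, screwdriver below 0.02 m/s and angular speed of each of shut_pliers, open_pliers, wrench, screwdriver below 0.1 rad/s and horizontal distance between open_pliers and open_mat below 0.012 m and angle between the x axis of open_pliers and the x axis of open_mat, either way round below 0.2 rad and horizontal distance between wrench and wrench_mat below 0.012 m and angle between the x axis of wrench and the x axis of wrench_mat, either way round below 0.2 rad and horizontal distance between screwdriver and screwdriver_mat below 0.012 m and angle between the x axis of screwdriver and the x axis of screwdriver_mat, either way round below 0.2 rad and distance of each of socket, tin from where it was at the start of the episode below 0.03 m); the robot touches nothing.
It fails at once if the socket is knocked over or moved by more than 30 mm (distance of socket from where it was at the start of the episode above 0.03 m or angle between socket's own z axis and vertical above 0.5 rad).
It fails at once if the tin is knocked over or moved by more than 30 mm (distance of tin from where it was at the start of the episode above 0.03 m or angle between tin's own z axis and vertical above 0.5 rad).
It also fails if it takes over 109 s, if anything falls off the work surface, if the arm or the gripper's body presses on something with over 40 N, if the wrist force passes 120 N, or if a joint passes its speed limit or range.

ROBOT

A 6-joint arm with a two-finger parallel gripper is mounted at the origin on the work surface. World frame = base frame: x ahead of the robot, y to its left, z up, the work surface at z = 0. Lengths are in m, angles in rad, forces in N, time in s.
With the tool pointing down it reaches from about 0.275 to 0.75 m from the base axis. Payload 10.2 kg.
Tool frame: the origin (TCP) lies midway between the tips of the shut fingers; the grasp point (between the pads) lies 19 mm behind it (env.hold_point_z is the distance from the TCP to the grasp point, in m); x points along the fingers, z is the direction in which the jaws open and shut, and the axes are right-handed (so a half turn about x gives the same grasp; the last joint's range is limited). The gripper opens to 85 mm and grips with 20 to 120 N. Pads are 22 mm wide; open, the fingers measure 114 mm over their backs; the gripper's body (76 mm by 85 mm) begins 54 mm behind the grasp point. The pads swing forward as they close: fully open they stand 13 mm farther back than shut.
Start: joints at [0.905, 0.313, 1.498, -0, 1.331, -0.223], TCP at [0.225, 0.474, 0.231] pointing down, gripper open.
Joint ranges: [-2.94, 2.94], [-0.97, 2.17], [0.19, 2.56], [-1.23, 4.37], [0.02, 3.11], [-2.88, 2.88]. Speed limits (rad/s): [2.39, 2.39, 3.01, 3.14, 3.14, 3.14].

INTERFACE

Orientations are given as a unit quaternion [x, y, z, w].
In Python, from bench import env, kinematics, monitor, eyes, job gives the robot as it stands. The module is installed in compiled form; this text tells all that it offers. Calls block until the motion is done:
- env.reach(position, orientation): joint-space move of the TCP to a pose.
- env.movel(position, velocity=0.15, frame=None, guard=None): straight line of the TCP; frame=None keeps the orientation; velocity is the mean speed in m/s. With guard (N) it stops when the force on the tool has changed by that much, and returns True; else False.
- env.set_joints(angles): joint-space move.
- env.release() and env.close_gripper(effort=None): open the fingers fully, or close them until they stop; effort is the grip in N (None keeps the last).
- env.hold(seconds).
- kinematics.ik(position, orientation): joint angles nearest the present ones, or None.
- monitor.sense(): the state.
- eyes.grab_frame(name): name is "side" or "top"; returns a dict with "frame" (420x560x3 uint8, red, green, blue), "mtx" (3x3 intrinsics, pixels), "k1" (the pictures are not rectified: a ray, as slopes to the right and down, at radius r is drawn at 1 + k1 r^2 times it, then the intrinsics apply), "view" (4x4, takes a point from world to camera coordinates). Camera axes: x right, y down, z forward; pixel columns grow to the right and rows downward; lengths in m; the calibration is good to about 2 mm. A picture is of the moment at which its call begins. There is no depth.
A pose or a line that the arm cannot do raises env.MotionError and nothing moves.
- job.hand_in(): hands the job in, once; it reports no verdict.
The state is a dict: "clock": time; "joints": joint angles; "qvel": joint speeds; "joint_efforts": joint torques, N m; "position": TCP position; "ee_rot": TCP orientation; "contact_force": force on the tool from outside, world axes, zero at the start; "ft_torque": the same for the moment, N m; "finger_gap": opening from 0.0 (shut) to 1.0 (fully open).
Only numpy, scipy, OpenCV 4.12 (cv2) and the standard library are available. Lean on these libraries where they do the work, as an engineer would, in place of code of your own. Each camera call takes 0.05 s, during which the arm holds its last target.

## Working session

There is one attempt and no reset: what is moved stays moved. The work goes in short steps, each a Python script; the robot and the scene stay as the last script left them, time stands still between calls to the robot, and variables do not carry over. Pictures are saved under pics/ and viewed, and the job is handed in when it is done.

```bash
mkdir -p pics; cat > h.py <<'E'
import numpy as np, cv2
from bench import env, kinematics, monitor, eyes, job
def grab(n,save=None):
    d=eyes.grab_frame(n)
    if save: cv2.imwrite('pics/'+save,d['frame'][:,:,::-1])
    return d
def ray2plane(d,uv,z):
    uv=np.asarray(uv,float).reshape(-1,2)
    K=np.array(d['mtx']);V=np.array(d['view']);k=d['k1']
    m=cv2.undistortPoints(uv.reshape(-1,1,2),K,np.array([k,0,0,0.]) ).reshape(-1,2)
    R=V[:3,:3];c=-R.T@V[:3,3]
    w=np.c_[m,np.ones(len(m))]@R
    s=(z-c[2])/w[:,2]
    return c+w*s[:,None]
def proj(d,P):
    V=np.array(d['view']);R=V[:3,:3]
    p,_=cv2.projectPoints(np.asarray(P,float).reshape(-1,1,3),cv2.Rodrigues(R)[0],V[:3,3],np.array(d['mtx']),np.array([d['k1'],0,0,0.]))
    return p.reshape(-1,2)
E
python3 - <<'E'
from h import *
for n in('top','side'):
    d=grab(n,n+'0.png'); print(n,d['mtx'],d['k1'],np.round(d['view'],3).tolist())
    V=np.array(d['view']);print('cam',-V[:3,:3].T@V[:3,3])
s=monitor.sense();print(s)
E
```

```text
top [[492.74905364   0.         281.92018488]
 [  0.         492.74905364 209.7352791 ]
 [  0.           0.           1.        ]] -0.14930376299266698 [[-0.021, -1.0, -0.003, -0.009], [-0.997, 0.021, -0.079, 0.434], [0.079, 0.002, -0.997, 1.29], [0.0, 0.0, 0.0, 1.0]]
cam [ 0.3296368  -0.02078116  1.32057615]
side [[480.87867062   0.         272.89094882]
 [  0.         480.87867062 209.40057193]
 [  0.           0.           1.        ]] 0.028650005314237916 [[0.903, -0.43, -0.011, -0.418], [-0.279, -0.567, -0.775, 0.163], [0.327, 0.703, -0.632, 0.875], [0.0, 0.0, 0.0, 1.0]]
cam [ 0.13711977 -0.70208823  0.67431628]
{'clock': 0.1, 'joints': array([ 9.04580272e-01,  3.13432101e-01,  1.49834339e+00, -3.32995597e-06,
        1.33099014e+00, -2.23379758e-01]), 'qvel': array([ 0.00016522, -0.00054752, -0.00154804, -0.0003139 ,  0.00139884,
       -0.0009935 ]), 'joint_efforts': array([ 1.96279638e-03, -4.12905622e+01, -2.60141677e+01, -2.16987009e-04,
        3.08582014e-03,  2.65085225e-05]), 'position': array([0.22482742, 0.47418027, 0.2307795 ]), 'ee_rot': array([-0.37812659,  0.59799043,  0.37784737,  0.59720942]), 'contact_force': array([ 0.46487294, -0.83135571,  0.21983234]), 'ft_torque': array([ 0.01548236, -0.0204836 , -0.01161713]), 'finger_gap': 1.0026602187419256}
```

View pics/top0.png

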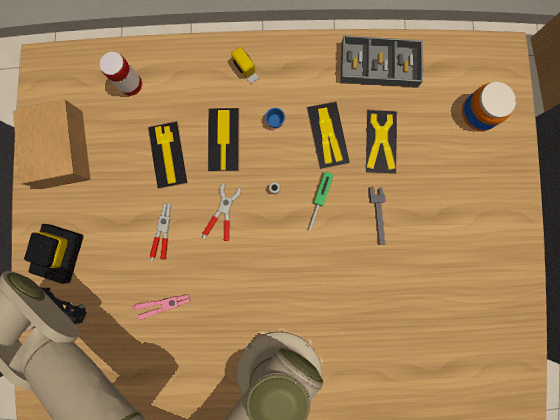

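View pics/side0.png

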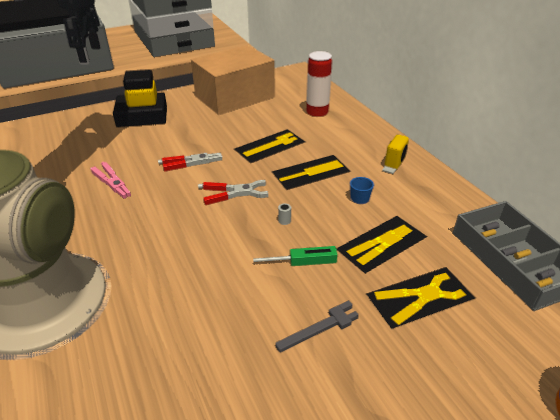

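```bash
python3 - <<'E'
import cv2,numpy as np
a=cv2.imread('pics/top0.png')
def c(x0,y0,x1,y1,s): return cv2.resize(a[y0:y1,x0:x1],None,fx=s,fy=s,interpolation=cv2.INTER_CUBIC)
cv2.imwrite('pics/cropA.png',c(140,95,430,275,2.75))
cv2.imwrite('pics/cropB.png',np.hstack([c(125,175,255,325,4)[:600,:520], ])[:600])
h=cv2.cvtColor(a,cv2.COLOR_BGR2HSV)
for p in [(163,222),(163,209),(155,250),(165,250),(225,203),(232,190),(378,215),(370,195),(321,185),(313,215),(167,150),(155,130),(274,188),(350,220)]: print(p,h[p[1],p[0]])
E
```

```text
(163, 222) [12 27 95]
(163, 209) [ 23  26 180]
(155, 250) [  1 226 195]
(165, 250) [  1 217 175]
(225, 203) [ 11  28 100]
(232, 190) [ 17 127 186]
(378, 215) [  4  16 110]
(370, 195) [135  12  44]
(321, 185) [ 67 141 179]
(313, 215) [ 19  39 125]
(167, 150) [ 25 255 206]
(155, 130) [ 24 255 179]
(274, 188) [ 6 27 48]
(350, 220) [ 17 125 192]
```

View pics/cropA.png

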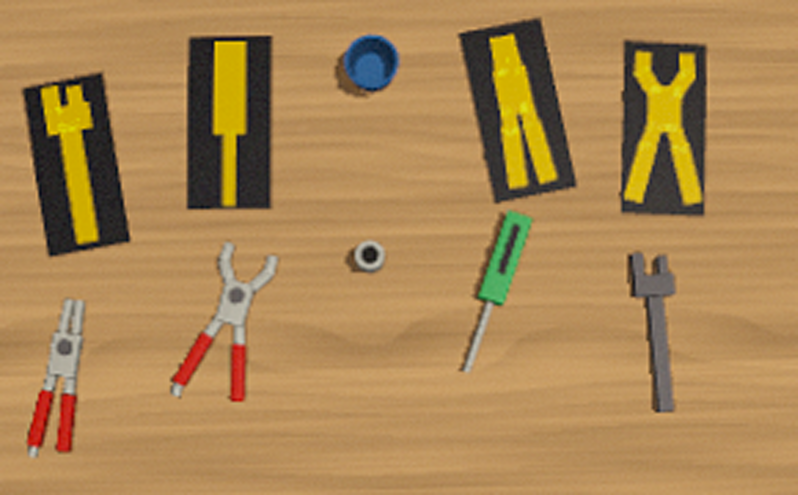

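View pics/cropB.png

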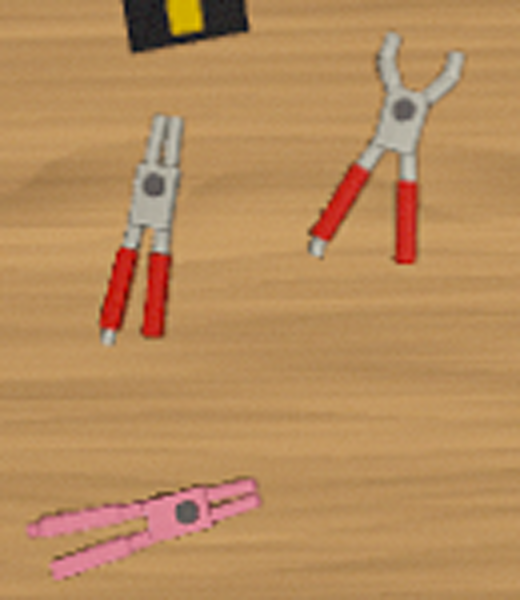

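```bash
cat > seg.py <<'E'
from h import *
ROI={'shut_pliers':(140,195,185,270),'open_pliers':(195,178,248,248),'wrench':(360,180,395,250),'screwdriver':(300,167,338,235)}
MROI={'wrench_mat':(140,115,195,195),'screwdriver_mat':(200,100,246,180),'shut_mat':(300,95,355,175),'open_mat':(358,103,405,180)}
def hsv(d): return cv2.cvtColor(cv2.cvtColor(d['frame'],cv2.COLOR_RGB2HSV),cv2.COLOR_HSV2BGR) if 0 else cv2.cvtColor(d['frame'],cv2.COLOR_RGB2HSV)
def blob(m,roi=None,n=1):
    m=m.astype(np.uint8)
    if roi:
        z=np.zeros_like(m);x0,y0,x1,y1=roi;z[y0:y1,x0:x1]=m[y0:y1,x0:x1];m=z
    k,l,st,c=cv2.connectedComponentsWithStats(m,connectivity=8)
    o=np.argsort(-st[1:,4])[:n]+1
    return [np.argwhere(l==i)[:,::-1].astype(float) for i in o]
def masks(d):
    H=hsv(d).astype(int);h,s,v=H[...,0],H[...,1],H[...,2]
    red=((h<7)|(h>172))&(s>150); green=(h>45)&(h<90)&(s>80); grey=(s<75)
    return red,green,grey,v
def mat(d,roi):
    red,green,grey,v=masks(d); H=hsv(d).astype(int)
    m=((grey)&(v<75))|((H[...,0]>=20)&(H[...,0]<35)&(H[...,1]>200))
    b=blob(cv2.morphologyEx(m.astype(np.uint8),cv2.MORPH_CLOSE,np.ones((3,3))),roi)[0]
    P=ray2plane(d,b,0.001)[:,:2]
    (c,sz,_)=r=cv2.minAreaRect((P*1000).astype(np.float32)); q=cv2.boxPoints(r)
    e=[q[1]-q[0],q[2]-q[1]]; e=max(e,key=np.linalg.norm); e/=np.linalg.norm(e)
    if e[0]<0:e=-e
    c=np.array(c); return c+18*e, np.arctan2(e[1],e[0]), sz
def ext(P,c,u): t=(P-c)@u; return t.min(),t.max()
def tool(d,name,roi):
    red,green,grey,v=masks(d)
    if 'pliers' in name:
        R=blob(red,roi,2); S=blob(red|grey,roi)[0]; 
        Rw=[ray2plane(d,r,0.014)[:,:2]*1000 for r in R]
        G=blob(grey,roi)[0]; Gw=ray2plane(d,G,0.016)[:,:2]*1000
        Sw=ray2plane(d,S,0.016)[:,:2]*1000
        a=(Rw[0].mean(0)+Rw[1].mean(0))/2; g=Gw.mean(0); u=(g-a)/np.linalg.norm(g-a)
        n=np.array([-u[1],u[0]])
        hi=ext(Sw,a,u)[1]+1; lo=[ext(r,a,u)[0]-1 for r in Rw]
        # lateral: block
        return dict(u=u,yaw=np.arctan2(u[1],u[0]),o_tip=a+u*(hi-56),o_grip=a+u*(np.mean(lo)+91),gripw=ext(np.vstack(Rw),a,n),lat_g=(g-a)@n)
    if name=='wrench':
        G=blob(grey&(v<150),roi)[0]; W=ray2plane(d,G,0.012)[:,:2]*1000
        t=W-W.mean(0);
        H=None
        u=np.linalg.svd(t,full_matrices=False)[2][0]; u=u*np.sign(u[0])
        for _ in range(3):  # refine on handle only
            hi=(t@u).max(); sel=t[(t@u)<hi-55]; c=sel.mean(0)
            u=np.linalg.svd(sel-c,full_matrices=False)[2][0]; u=u*np.sign(u[0])
        lo,hi=ext(W,c+W.mean(0),u); c=c+W.mean(0)
        return dict(u=u,yaw=np.arctan2(u[1],u[0]),o_tip=c+u*(hi+1-62),o_grip=c+u*(lo-1+95),len=hi-lo)
    G=blob(green,roi)[0]; 
    H=blob(cv2.morphologyEx(green.astype(np.uint8),cv2.MORPH_CLOSE,np.ones((5,5))),roi)[0]
    W=ray2plane(d,H,0.024)[:,:2]*1000
    r=cv2.minAreaRect(W.astype(np.float32)); q=cv2.boxPoints(r); e=max([q[1]-q[0],q[2]-q[1]],key=np.linalg.norm); u=e/np.linalg.norm(e); u=u*np.sign(u[0])
    c=np.array(r[0]); 
    S=blob(grey,roi)[0]; Sw=ray2plane(d,S,0.013)[:,:2]*1000
    ds=(W.mean(0)-Sw.mean(0)); u2=ds/np.linalg.norm(ds)
    lo,hi=ext(W,c,u); slo,_=ext(Sw,c,u2)
    return dict(u=u2,yaw=np.arctan2(u2[1],u2[0]),yawrect=np.arctan2(u[1],u[0]),sz=r[1],o_tip=c+u2*(hi+1-62),o_grip=c+u2*(slo-1+100))
if __name__=='__main__':
    np.set_printoptions(precision=2,suppress=True)
    d=grab('top')
    for k,r in MROI.items(): print(k,*mat(d,r))
    for k,r in ROI.items(): print(k,tool(d,k,r))
    red,green,grey,v=masks(d)
    b=blob(grey,(262,177,288,200))[0]; P=ray2plane(d,b,0.038);print('socket',P.mean(0)*1000)
    H=hsv(d); b=blob((H[...,0]>95)&(H[...,0]<125)&(H[...,1]>100),(255,100,295,140))[0];P=ray2plane(d,b,0.042);print('tin',P.mean(0)*1000)
    cam=None
E
python3 seg.py
```

```text
wrench_mat [611.58 296.39] 0.16531788 (171.7815704345703, 81.55856323242188)
screwdriver_mat [650.23 139.67] -0.010184856 (79.61824798583984, 173.0552520751953)
shut_mat [ 656.44 -145.42] 0.17812882 (173.01597595214844, 80.67960357666016)
open_mat [ 635.43 -295.05] -0.069414124 (81.6552505493164, 172.59368896484375)
shut_pliers {'u': array([ 0.98, -0.19]), 'yaw': np.float64(-0.19455065336979424), 'o_tip': array([402.58, 300.36]), 'o_grip': array([401.14, 300.64]), 'gripw': (np.float64(-21.773716912199944), np.float64(20.952080966719436)), 'lat_g': np.float64(8.156290603931347e-16)}
open_pliers {'u': array([ 0.95, -0.31]), 'yaw': np.float64(-0.31841630728070885), 'o_tip': array([449.69, 133.22]), 'o_grip': array([449.95, 133.13]), 'gripw': (np.float64(-35.0269206191964), np.float64(34.47142191975469)), 'lat_g': np.float64(-1.5836279580266057e-15)}
wrench {'u': array([1.  , 0.06]), 'yaw': np.float64(0.055064762189295645), 'o_tip': array([ 429.97, -276.77]), 'o_grip': array([ 430.2 , -276.76]), 'len': np.float64(154.76931348645962)}
screwdriver {'u': array([ 0.94, -0.34]), 'yaw': np.float64(-0.3489973150774942), 'yawrect': np.float32(-0.36383176), 'sz': (24.906143188476562, 89.99227905273438), 'o_tip': array([ 472.31, -123.53]), 'o_grip': array([ 472.76, -123.7 ])}
socket [490.33   1.06  38.  ]
tin [678.4   -4.43  42.  ]
```

```bash
cat > poses.py <<'E'
T={'shut_pliers':(.4018,.3005,-.1946),'open_pliers':(.4498,.1332,-.318),'wrench':(.4301,-.2768,.055),'screwdriver':(.4725,-.1236,-.352)}
M={'shut_pliers':(.6564,-.1454,.178),'open_pliers':(.6354,-.2951,-.069),'wrench':(.6116,.2964,.165),'screwdriver':(.6502,.1397,-.010)}
B={'shut_pliers':(-92,56,42,16),'open_pliers':(-90,56,73,16),'wrench':(-95,62,16,11),'screwdriver':(-100,62,26,24)}
E
python3 - <<'E'
from h import *; from poses import *
for n in('top','side'):
    d=grab(n); s=d['frame'][:,:,::-1].copy(); s=cv2.resize(s,None,fx=2,fy=2,interpolation=cv2.INTER_CUBIC)
    def poly(p,b,z,col):
        x,y,a=p;pts=np.array([[b[0],-b[2]/2],[b[1],-b[2]/2],[b[1],b[2]/2],[b[0],b[2]/2],[0,0],[b[1],0]])/1000
        W=np.c_[x+pts[:,0]*np.cos(a)-pts[:,1]*np.sin(a),y+pts[:,0]*np.sin(a)+pts[:,1]*np.cos(a),np.full(6,z)]
        q=(proj(d,W)*2).astype(int); cv2.polylines(s,[q[:4]],True,col,1); cv2.line(s,tuple(q[4].tolist()),tuple(q[5].tolist()),col,1)
    for k in T: poly(T[k],B[k],B[k][3]/1000,(255,255,0)); poly(M[k],(-106,70,84),.001,(255,0,255))
    s=s[180:560,240:860] if n=='top' else s[220:700,280:980]
    cv2.imwrite('pics/ov_%s.png'%n,s)
E
```

```text
(no output)
```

View pics/ov_top.png

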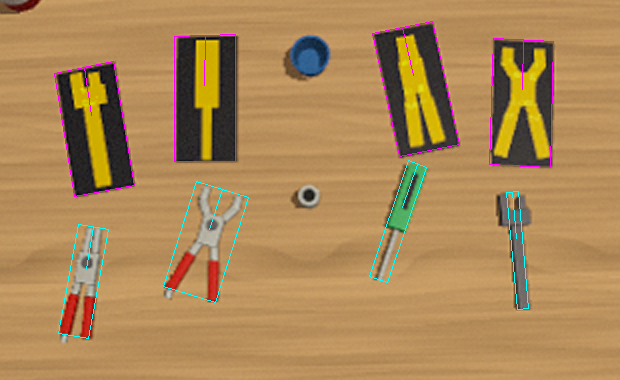

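View pics/ov_side.png

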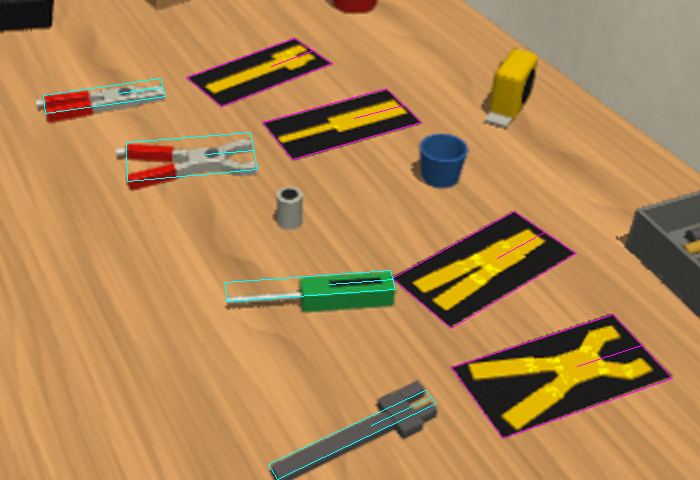

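```bash
cat >> h.py <<'E'
from scipy.spatial.transform import Rotation as Ro
def quat(yaw,s=1):
    X=np.array([0,0,-1.]);Z=s*np.array([-np.sin(yaw),np.cos(yaw),0]);Y=np.cross(Z,X)
    return Ro.from_matrix(np.c_[X,Y,Z]).as_quat()
E
python3 - <<'E'
from h import *; from poses import *
for k in T:
  for s in(1,-1):
    o=[]
    for p in(T[k],M[k]):
      for z in(.003,.16):
        q=kinematics.ik([p[0],p[1],z],quat(p[2],s)); o.append(None if q is None else np.round(q,2).tolist())
    print(k,s,o)
E
```

```text
shut_pliers 1 [[0.41, 0.57, 1.79, -0.0, 0.77, -0.97], [0.41, 0.33, 1.67, -0.0, 1.14, -0.97], [-0.39, 0.86, 1.21, -0.0, 1.06, -2.14], [-0.39, 0.7, 1.09, -0.0, 1.36, -2.14]]
shut_pliers -1 [[0.41, 0.57, 1.79, -0.0, 0.77, 2.17], [0.41, 0.33, 1.67, -0.0, 1.14, 2.17], [-0.39, 0.86, 1.21, -0.0, 1.06, 1.0], [-0.39, 0.7, 1.09, -0.0, 1.36, 1.0]]
open_pliers 1 [[0.04, 0.52, 1.89, -0.0, 0.73, -1.22], [0.04, 0.26, 1.76, -0.0, 1.12, -1.22], [-0.6, 0.92, 1.1, -0.0, 1.12, -2.1], [-0.6, 0.77, 0.96, -0.0, 1.41, -2.1]]
open_pliers -1 [[0.04, 0.52, 1.89, -0.0, 0.73, 1.93], [0.04, 0.26, 1.76, -0.0, 1.12, 1.93], [-0.6, 0.92, 1.1, -0.0, 1.12, 1.04], [-0.6, 0.77, 0.96, -0.0, 1.41, 1.04]]
wrench 1 [[-0.8, 0.59, 1.76, -0.0, 0.79, -2.43], [-0.8, 0.35, 1.64, -0.0, 1.15, -2.43], [0.28, 0.88, 1.19, -0.0, 1.08, -1.46], [0.28, 0.72, 1.06, -0.0, 1.37, -1.46]]
wrench -1 [[-0.8, 0.59, 1.76, -0.0, 0.79, 0.71], [-0.8, 0.35, 1.64, -0.0, 1.15, 0.71], [0.28, 0.88, 1.19, -0.0, 1.08, 1.69], [0.28, 0.72, 1.06, -0.0, 1.37, 1.69]]
screwdriver 1 [[-0.5, 0.55, 1.83, -0.0, 0.75, -1.72], [-0.5, 0.3, 1.71, -0.0, 1.13, -1.72], [0.04, 0.85, 1.24, -0.0, 1.05, -1.52], [0.04, 0.68, 1.12, -0.0, 1.34, -1.52]]
screwdriver -1 [[-0.5, 0.55, 1.83, -0.0, 0.75, 1.43], [-0.5, 0.3, 1.71, -0.0, 1.13, 1.43], [0.04, 0.85, 1.24, -0.0, 1.05, 1.62], [0.04, 0.68, 1.12, -0.0, 1.34, 1.62]]
```

```bash
cat >> h.py <<'E'
def st(tag=''):
    s=monitor.sense(); print(tag,'t=%.1f'%s['clock'],np.round(s['position'],4),'F',np.round(s['contact_force'],1),'gap %.3f'%s['finger_gap'],flush=True)
def pick(p,z,effort=70,zt=.16):
    q=quat(p[2]); env.reach([p[0],p[1],.12],q)
    g=env.movel([p[0],p[1],z],velocity=.12,guard=25); st('down guard=%s'%g)
    env.close_gripper(effort); st('closed')
    env.movel([p[0],p[1],zt],velocity=.15); st('lift')
def place(m,z,zt=.16):
    q=quat(m[2]); env.reach([m[0],m[1],zt],q)
    env.movel([m[0],m[1],z+.03],velocity=.2)
    g=env.movel([m[0],m[1],z],velocity=.04,guard=15); st('placed guard=%s'%g)
    env.release(); st('rel')
    env.movel([m[0],m[1],.14],velocity=.15); st('up')
E
python3 - <<'E'
from h import *; from poses import *
pick(T['shut_pliers'],.002)
grab('side','s1.png');grab('top','t1.png')
E
python3 -c "
import cv2,numpy as np
cv2.imwrite('pics/c1.png',np.vstack([cv2.imread('pics/s1.png')[60:260,0:400],cv2.imread('pics/t1.png')[120:320,50:450]]))"
```

```text
down guard=False t=2.4 [0.4022 0.3008 0.0026] F [ 0.8 -0.6  1.5] gap 0.997
closed t=3.0 [0.4022 0.3007 0.0025] F [-0.6 -0.2  6. ] gap 0.307
lift t=4.2 [0.4014 0.3003 0.1592] F [ 0.8 -0.1 -2. ] gap 0.309
```

View pics/c1.png

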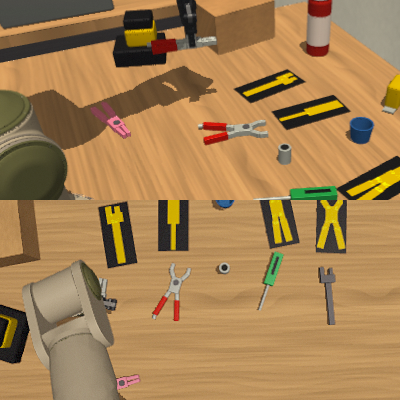

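The shut pliers hang level in the gripper: side view shows the red grips at about (165,45) and the steel at (205,42). The gap of 0.31 is about 26 mm, which fits the 28 mm block. Placing now.

```bash
python3 - <<'E'
from h import *; from poses import *
place(M['shut_pliers'],.004)
pick(T['open_pliers'],.002)
grab('side','s2.png');grab('top','t2.png')
E
python3 -c "
import cv2,numpy as np
cv2.imwrite('pics/c2.png',np.hstack([cv2.imread('pics/s2.png')[60:360,100:500],cv2.imread('pics/t2.png')[60:360,100:500]]))"
```

```text
placed guard=False t=7.9 [ 0.6566 -0.1455  0.0042] F [ 0.1  0.2 -1.5] gap 0.309
rel t=8.5 [ 0.6564 -0.1454  0.004 ] F [-1.   0.4 -0.1] gap 0.999
up t=9.5 [ 0.656  -0.1452  0.1389] F [-0.2  0.  -0.1] gap 0.999
down guard=False t=12.0 [0.4503 0.1332 0.0025] F [-0.6 -0.   0.5] gap 0.997
closed t=12.5 [0.4501 0.1333 0.0025] F [-0.6 -0.   6.5] gap 0.303
lift t=13.7 [0.4493 0.1331 0.1591] F [-0.3 -0.6 -2.5] gap 0.305
```

View pics/c2.png

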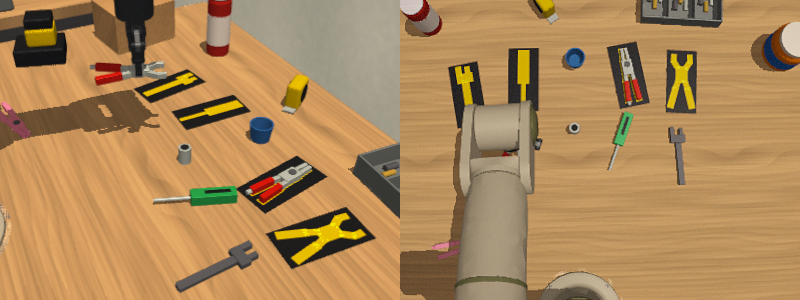

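The shut pliers cover their outline (top crop 628,75), and the open pliers are held level (side crop 128,70). Next I'll place the open pliers and pick the wrench.

```bash
python3 - <<'E'
from h import *; from poses import *
place(M['open_pliers'],.004)
pick(T['wrench'],.001)
grab('side','s3.png');grab('top','t3.png')
E
python3 -c "
import cv2,numpy as np
cv2.imwrite('pics/c3.png',np.hstack([cv2.imread('pics/s3.png')[60:360,160:560],cv2.imread('pics/t3.png')[60:360,100:500]]))"
```

```text
placed guard=False t=17.2 [ 0.6356 -0.2952  0.0043] F [ 1.   0.6 -2.4] gap 0.309
rel t=17.8 [ 0.6354 -0.2952  0.0041] F [-0.2  0.  -0.5] gap 1.000
up t=18.9 [ 0.635  -0.2949  0.1388] F [ 0.1  0.4 -0.3] gap 0.999
down guard=False t=20.9 [ 0.4305 -0.2771  0.0016] F [-0.1 -0.8  0.4] gap 0.999
closed t=21.5 [ 0.4302 -0.2769  0.0014] F [-2.1  1.1  5.4] gap 0.163
lift t=22.7 [ 0.4297 -0.2765  0.1591] F [ 0.1  1.3 -3.2] gap 0.163
```

View pics/c3.png

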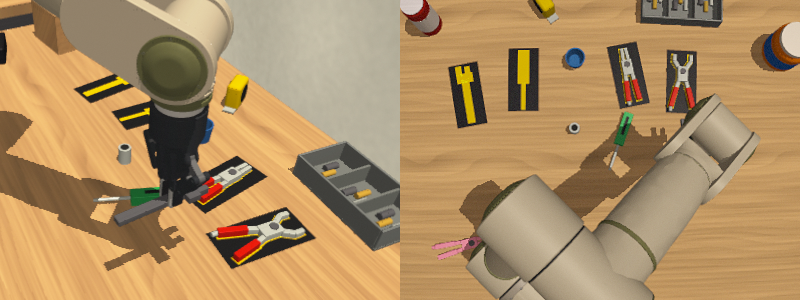

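Open pliers are on their outline (top crop 682,75) and the wrench is held level (side crop 150,210). Next: place the wrench and pick the screwdriver. Its finger clearance to the socket is over 60 mm.

```bash
python3 - <<'E'
from h import *; from poses import *
place(M['wrench'],.003)
pick(T['screwdriver'],.003)
grab('side','s4.png');grab('top','t4.png')
E
python3 -c "
import cv2,numpy as np
cv2.imwrite('pics/c4.png',np.hstack([cv2.imread('pics/s4.png')[60:360,160:560],cv2.imread('pics/t4.png')[60:360,100:500]]))"
```

```text
placed guard=False t=26.7 [0.6118 0.2965 0.0033] F [ 0.3  0.  -3.4] gap 0.161
rel t=27.4 [0.6116 0.2964 0.003 ] F [-0.3  0.3  0.2] gap 0.998
up t=28.4 [0.6112 0.2962 0.1388] F [-0.2  0.4 -0.3] gap 1.002
down guard=False t=31.2 [ 0.4729 -0.1238  0.0036] F [ 1.5 -0.5 -0.1] gap 0.999
closed t=31.8 [ 0.4728 -0.1238  0.0034] F [-0.3 -0.1  5.6] gap 0.287
lift t=33.0 [ 0.4721 -0.1234  0.1592] F [-0.7 -0.5 -0.9] gap 0.288
```

View pics/c4.png

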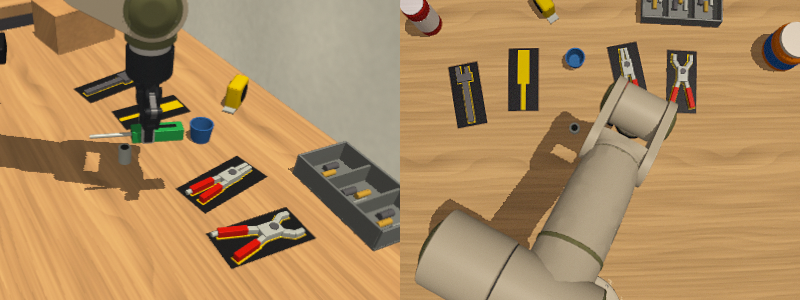

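```bash
python3 - <<'E'
from h import *; from poses import *
place(M['screwdriver'],.005)
env.movel([.5,.14,.25],velocity=.25)
env.set_joints([0.905, 0.313, 1.498, 0, 1.331, -0.223]); st()
d=grab('top','t5.png'); e=grab('side','s5.png')
import seg; np.set_printoptions(precision=2,suppress=True)
R={'shut_pliers':seg.MROI['shut_mat'],'open_pliers':seg.MROI['open_mat'],'wrench':seg.MROI['wrench_mat'],'screwdriver':seg.MROI['screwdriver_mat']}
for n,c in(('t',d),('s',e)):
    s=cv2.resize(c['frame'][:,:,::-1],None,fx=2,fy=2,interpolation=cv2.INTER_CUBIC)
    for k in M:
        x,y,a=M[k];b=B[k]; pts=np.array([[b[0],0],[b[1],0],[0,-14],[0,14]])/1000
        W=np.c_[x+pts[:,0]*np.cos(a)-pts[:,1]*np.sin(a),y+pts[:,0]*np.sin(a)+pts[:,1]*np.cos(a),np.full(4,b[3]/1000)]
        q=(proj(c,W)*2).astype(int).tolist(); cv2.line(s,q[0],q[1],(255,0,255),1);cv2.line(s,q[2],q[3],(255,0,255),1)
    cv2.imwrite('pics/f_%s.png'%n,s[170:420,240:860] if n=='t' else s[200:680,380:980])
red,green,grey,v=seg.masks(d)
for k in('shut_pliers','open_pliers'):
    Rw=[ray2plane(d,r,0.014)[:,:2]*1000 for r in seg.blob(red,R[k],2)]
    x,y,a=M[k];u=np.array([np.cos(a),np.sin(a)]);n=np.array([-u[1],u[0]]);o=np.array([x,y])*1000
    print(k,'red mid lateral',((Rw[0].mean(0)+Rw[1].mean(0))/2-o)@n,'lo',[seg.ext(r,o,u)[0] for r in Rw])
try:
    H=seg.blob(green,R['screwdriver'])[0];W=ray2plane(d,H,.024)[:,:2]*1000
    x,y,a=M['screwdriver'];u=np.array([np.cos(a),np.sin(a)]);n=np.array([-u[1],u[0]]);o=np.array([x,y])*1000
    print('sd x',seg.ext(W,o,u),'y',seg.ext(W,o,n))
except Exception as ex: print(ex)
b=seg.blob(grey,(262,177,288,200))[0]; print('socket',ray2plane(d,b,0.038).mean(0)*1000)
H=seg.hsv(d); b=seg.blob((H[...,0]>95)&(H[...,0]<125)&(H[...,1]>100),(255,100,295,140))[0];print('tin',ray2plane(d,b,0.042).mean(0)*1000)
E
```

```text
placed guard=False t=35.9 [0.6504 0.1397 0.0052] F [-0.7  0.1 -0.4] gap 0.290
rel t=36.6 [0.6502 0.1397 0.005 ] F [ 0.4 -0.4  1.2] gap 1.004
up t=37.6 [0.6497 0.1397 0.1389] F [-0.3 -0.7 -0.4] gap 0.999
 t=40.1 [0.2255 0.4741 0.2309] F [-0.   0.4  0.6] gap 1.003
shut_pliers red mid lateral -0.21626813542513512 lo [np.float64(-90.85158204947247), np.float64(-90.39351833430948)]
open_pliers red mid lateral -0.3588936075422441 lo [np.float64(-90.9415199574), np.float64(-88.49021000450786)]
sd x (np.float64(-29.023476246896724), np.float64(60.014939899144686)) y (np.float64(-12.38064522259655), np.float64(14.962547948111478))
socket [490.19   1.01  38.  ]
tin [678.47  -4.48  42.  ]
```

View pics/f_t.png

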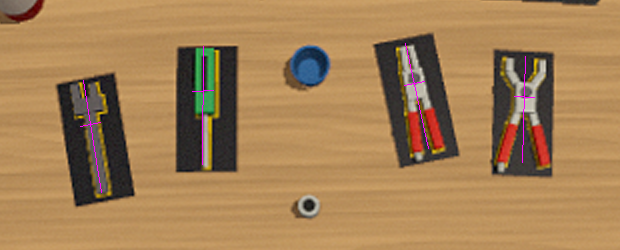

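View pics/f_s.png

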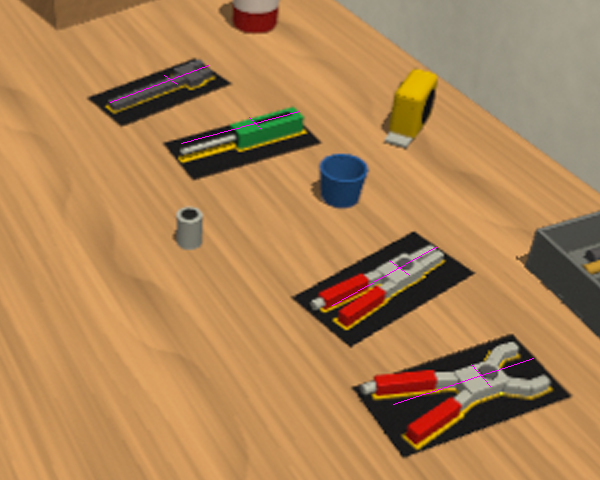

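Both final views show all four tools flat on their own outlines, and the socket and tin have moved less than 1 mm. Handing in.

```bash
python3 - <<'E'
from h import *
job.hand_in(); st()
E
```

```text
the job is handed in; nothing more can be done
the job is handed in; nothing more can be done
```

I picked up each of the four tools once from above, laid it on its own outline, and handed the job in just after about 40 s of the 109 s allowed. The robot reported no verdict.

- **Choosing the tools:** I took the red-gripped shut pliers at pixel (162,230) and left the pink lookalike at (162,305) alone. The other tools and the mats were clear by shape in the close crops.
- **Final checks, top camera:** both pliers are within about 2 mm of their mat origins, measured on the red grips. The screwdriver handle is also within about 2 mm.
- **Wrench:** I checked this only by eye, against the drawn centre line. It covers its outline in both views.
- **Flatness:** all tools look flat in the side view, but I did not measure height or tilt.
- **Socket and tin:** both moved less than 0.2 mm from their starting positions.
- **Forces:** no contact guard tripped, and the tool force stayed at about 6.5 N or less in all the printed readings. The arm was back at its start pose, clear of everything.

No check failed or disagreed.

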